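# Hang the slotted strap on the headed pin

### The arm

A 7-joint arm with a two-finger parallel gripper is mounted at the origin on the work surface. World frame = base frame: x ahead of the robot, y to its left, z up, the work surface at z = 0. Lengths are in mm, angles in rad, forces in N, time in s.
With the tool pointing down it reaches from about 400 to 850 mm from the base axis. Payload 6.9 kg.
Tool frame: the origin (TCP) lies midway between the tips of the shut fingers; the grasp point (between the pads) lies 19 mm behind it (env.grasp_offset is the distance from the TCP to the grasp point, in mm); z points along the fingers, y is the line along which they close (so a half turn about z gives the same grasp; the last joint's range is limited). The gripper opens to 85 mm and grips with 20 to 120 N. Pads are 22 mm wide; open, the fingers measure 114 mm over their backs; the gripper's body (76 mm by 85 mm) begins 54 mm behind the grasp point. The pads swing forward as they close: fully open they stand 13 mm farther back than shut.
Start: joints at [-1.119, 0.507, -0.238, 1.5, 0.126, 1.149, -0.155], TCP at [212.449, 587.773, 231.275] pointing down, gripper open.
Joint ranges: [-3.08, 3.08], [-0.24, 2.05], [-1.43, 1.35], [0, 2.5], [-1.52, 4.66], [0.17, 1.96], [-2.89, 2.89]. Speed limits (rad/s): [2.39, 2.39, 3.14, 3.14, 3.14, 3.14, 3.14].

### API

Orientations are given as a unit quaternion [w, x, y, z].
In Python, from workcell import telemetry, optics, env gives the robot as it stands.
- The arm moves only by the shell command python3 -m creep 'ROWS' [FORCE]. ROWS is JSON, a list of rows, each an object with "travel": the shift along the tool's x, y, z in mm, a list of three; "twist": the turn, a rotation vector about the tool's x, y, z in degrees, a list of three; "grip": the opening, from -1 (shut) to 1 (fully open), so that 0 is half open. A call has 1 to 12 rows; each row is the pose to reach, as a shift and turn from the pose commanded when the call began, along the tool's axes at that moment; what a row does not reach only later rows make up. A row lasts 1/10 s, in which the tool goes at most 50 mm and 8.59 degrees, less where a joint would pass 70% of its speed; a pose out of reach is approached as far as the arm can. A call with a gripper value outside its range is refused whole. The fingers move at their own pace and stop on an object; FORCE is the grip in N (left out, the last holds). Time passes only in rows, so rows that repeat a pose let the fingers close. It gives the time, the measured TCP pose, the force, the opening and the grip force at its end, in the units of the state.
- telemetry.get_obs(): the state, without advancing time (a new reading comes with each control period).
- optics.get_image(name): name is "scene" or "side" or "wrist"; returns the picture (480x640x3 uint8, blue, green, red); there is no depth.
- optics.camera_params(name): a dict with "K" (3x3 intrinsics, pixels), "view" (4x4, takes a point from world to camera coordinates); the wrist camera has in their place "mount" (4x4, takes a point from camera to tool coordinates, whose origin is the TCP and whose axes are the flange's). Camera axes: x right, y up, looking along -z (the intrinsics and any distortion apply to the point x, -y, -z); pixel columns grow to the right and rows downward; lengths in mm; the calibration is good to about 2 mm. A picture is of the moment at which its call begins: read the wrist's pose just before it. camera_params takes no time and is no camera call.
- env.sign_off(): hands the job in; it is judged then, once.
The state is a dict: "time": time; "joint_positions": joint angles; "dq": joint speeds; "joint_torque": joint torques, N m; "eef_pos": TCP position; "tcp_rot": TCP orientation; "force": force on the tool from outside, world axes, zero at the start; "moment": the same for the moment, N m; "opening": finger opening in mm; "finger_force": force on a finger pad.
Only numpy, scipy, OpenCV 4.12 (cv2) and the standard library are available. Lean on these libraries where they do the work, as an engineer would, in place of code of your own. Each camera call takes 0.05 s, during which the arm holds its last target. There are 200 camera calls.

### The job

Take the iron strap with the open-sided slot out of the wooden rack and hang it on the headed pin of the upright post: hook its slot sideways over the pin's neck behind the head, let it down gently until the pin sits fully home in the top of the notch, then let go so that it hangs straight and still. Never force, jam or drop the strap against the post, and do not disturb the other strap (square hole) or anything else on the bench.

Things in the scene. Friction and masses are not known exactly. Their poses are not given: they have to be found in the camera images.
- strap: The strap to hang: dark iron plate 6 mm thick (x), 178 high (z up), 0.3 to 0.5 kg, upright in the rack's groove. Origin: mid-thickness at the bottom edge, below notch and tab. Solid parts (y; z in mm): lower body -32..24; 0..73. Web -32..-7.5; 73..104. Jaw 7.5..50; 86..104. Cross strip -32..50; 104..118. Grip tab -15..15; 118..178. Centre of mass y 0, z 79.
- strap_slot (a point): Point of the strap at y 24, z 79.5 mm: mouth of the slot, mid-height, at the lower body's +y edge. The slot is 13 mm high (z 73 to 86), opens towards the strap's +y, ends blind at y -7.5. Above its inner end a notch 15 mm wide (y -7.5 to 7.5) rises to z 104. The jaw over the slot overhangs the lower body by 26 mm, so it can be rested on the pin.
- strap_seat (a point): Point of the strap at y 0, z 99 mm over its bottom edge: where the pin's axis passes when the strap hangs home (pin against the top of the notch). With the pin in the slot below the notch this point is about 18 to 21 mm above the pin's axis.
- post: Fixed hanging post. Origin: underside of its base plate (12 mm thick, x -75 to 55, 140 mm in y); z up. Column behind the pin, 24 x 40 mm, x -42 to -18, top at z 170. The steel pin points along the post's +x, near y 0. It is clamped on the column by hand and stays put under loads below 100 N.
- post_guide (a point): NOT the pin itself: point on the post at x 15, y 0, z 144 mm. The pin's axis lies up to 14 mm above or below it and up to 5 mm to either side (y), as clamped; this is not measured: see or feel it. Along x: boss 24 mm diameter up to x 8, neck 10 mm diameter x 8 to 22, head 22 mm diameter x 22 to 27. A hung strap's mid-thickness is about x 15, square to x, either face out.
- rack: Fixed dark wooden rack, 70 (x) x 270 (y) x 35 mm high, with one groove along y at its middle, 8 mm wide and 25 mm deep (floor at z 10 mm). The two straps stand in the groove about 120 mm apart, at y about +60 and -60 mm, in either order. Origin: centre of the underside.
- blank: The other strap, to be left standing in the rack: same thickness, height and grip tab, but symmetric, 64 mm wide (y -32 to 32), with a closed 15 mm square hole (z 86 to 101) and no slot. Origin: middle of its bottom edge.
- hammer: Bystander: cross-peen hammer with yellow handle lying at the far side, about 300 mm long, 36 mm high.
- chisel: Bystander: iron chisel lying near the robot, 155 mm long, 16 mm thick.
- wire_brush: Bystander: hand brush lying at the far side.
- oil_bottle: Bystander: grey oil bottle at the right, 60 mm in diameter, 150 mm high, origin under its centre.
- mug: Bystander: grey metal mug at the left, 80 mm in diameter, 90 mm high, origin under its centre.
- collar: Bystander: iron ring lying between rack and post, 60 mm in diameter, 22 mm high.
- swage: Bystander: iron block 60 x 80 x 45 mm near the robot on the right.
Not all that is in view belongs to the job. What is shaped like the strap but white is not meant.

How it is judged:
By the outcome, as a careful person would: the job done as asked, in the order asked, and still so for the second after the job is handed in, with the robot touching nothing.
It also fails if it takes over 58 s, if anything falls off the work surface, if the arm or the gripper's body presses on something with over 40 N, if the wrist force passes 120 N, or if a joint passes its speed limit or range.

## Working session

There is one attempt and no reset: what is moved stays moved. The work goes in short steps, Python scripts to look and compute and a shell command to move; the robot and the scene stay as the last step left them, time stands still between calls to the robot, and variables do not carry over. Pictures are saved under pics/ and viewed, at most 10 in all, crops included, and the job is handed in when it is done.

```bash
mkdir -p pics; ls
python3 - <<'E'
from workcell import telemetry, optics, env
import cv2
o=telemetry.get_obs(); print({k:o[k] for k in('time','eef_pos','tcp_rot','force','opening')})
for n in('scene','side'):
    cv2.imwrite(f'pics/{n}0.png',optics.get_image(n)); p=optics.camera_params(n); print(n,p)
print(optics.camera_params('wrist'),env.grasp_offset)
E
```

```text
pics
{'time': 0.0, 'eef_pos': array([212.33107908, 587.29648973, 230.41620678]), 'tcp_rot': array([-1.41993351e-04,  1.72523896e-01,  9.85004918e-01, -8.92647517e-04]), 'force': array([0.92889862, 0.05683226, 0.44037539]), 'opening': 85.26656006120888}
scene {'K': array([[615.53902756,   0.        , 303.64929352],
       [  0.        , 615.53902756, 230.15415506],
       [  0.        ,   0.        ,   1.        ]]), 'view': array([[-3.03435793e-02,  9.99538903e-01,  1.11722046e-03,
         5.49369754e+00],
       [-7.34419268e-01, -2.30533547e-02,  6.78304416e-01,
         3.03756913e+02],
       [ 6.78017408e-01,  1.97616756e-02,  7.34780151e-01,
        -1.92600507e+03],
       [ 0.00000000e+00,  0.00000000e+00,  0.00000000e+00,
         1.00000000e+00]])}
side {'K': array([[558.84881539,   0.        , 312.40239372],
       [  0.        , 558.84881539, 224.37879649],
       [  0.        ,   0.        ,   1.        ]]), 'view': array([[ 7.89403797e-01, -6.13671913e-01, -1.57616509e-02,
        -4.15774854e+02],
       [ 4.06634333e-01,  5.03499022e-01,  7.62323588e-01,
        -2.94653178e+02],
       [-4.59880599e-01, -6.08190363e-01,  6.47004109e-01,
        -1.12121613e+03],
       [ 0.00000000e+00,  0.00000000e+00,  0.00000000e+00,
         1.00000000e+00]])}
{'K': array([[386.59219847,   0.        , 313.66388272],
       [  0.        , 386.59219847, 236.27504584],
       [  0.        ,   0.        ,   1.        ]]), 'mount': array([[ 1.69786729e-04,  9.58137099e-01,  2.86309747e-01,
         7.39994608e+01],
       [ 9.99999977e-01, -1.99671741e-04,  7.51849288e-05,
         6.53839862e-01],
       [ 1.29205435e-04,  2.86309728e-01, -9.58137111e-01,
        -1.41967991e+02],
       [ 0.00000000e+00,  0.00000000e+00,  0.00000000e+00,
         1.00000000e+00]])} 18.700000000000003
```

View pics/scene0.png

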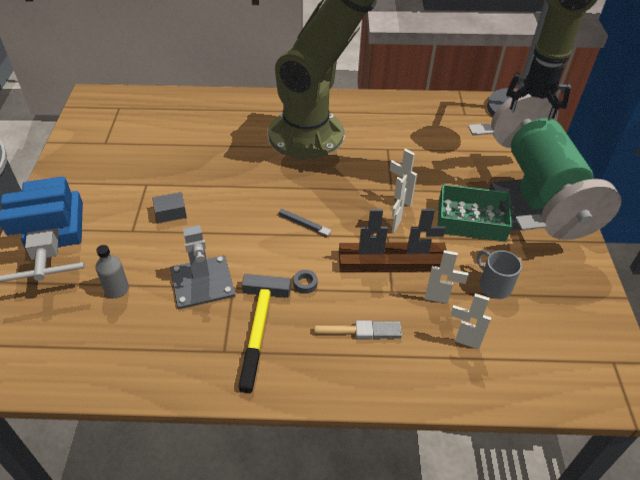

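View pics/side0.png

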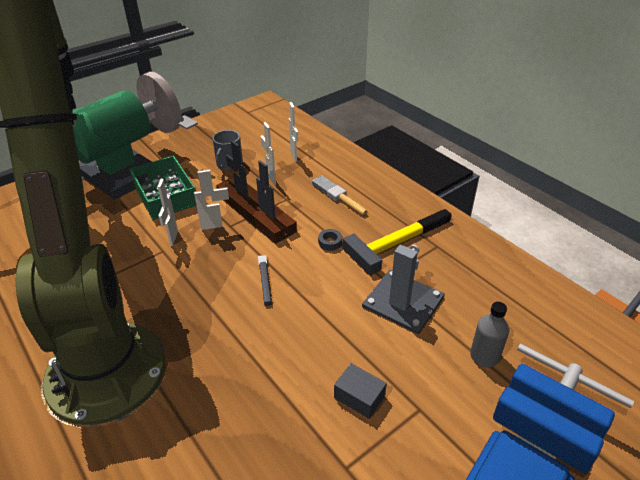

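Dark candidates in the rack: the strap at (373,235) and the one at (425,235). The white look-alikes at (403,175), (398,210), (445,277) and (472,320) are out. I'll take an enlarged crop to see which has the slot, and one of the post.

Run:
```python
import cv2,numpy as np
a=cv2.imread('pics/scene0.png')
r=cv2.resize(a[200:280,330:455],None,fx=6.4,fy=6.4,interpolation=3)[:,:800]
r=cv2.convertScaleAbs(r,alpha=1.6,beta=20)
cv2.imwrite('pics/rack.png',r)
p=cv2.resize(a[220:310,165:245],None,fx=6,fy=6,interpolation=3)
s=cv2.imread('pics/side0.png')[235:335,355:450]; s=cv2.resize(s,None,fx=3.3,fy=5.4,interpolation=3)
cv2.imwrite('pics/post.png',np.hstack([p,s]));print(p.shape,s.shape)
```

```text
(540, 480, 3) (540, 314, 3)
```

View pics/rack.png

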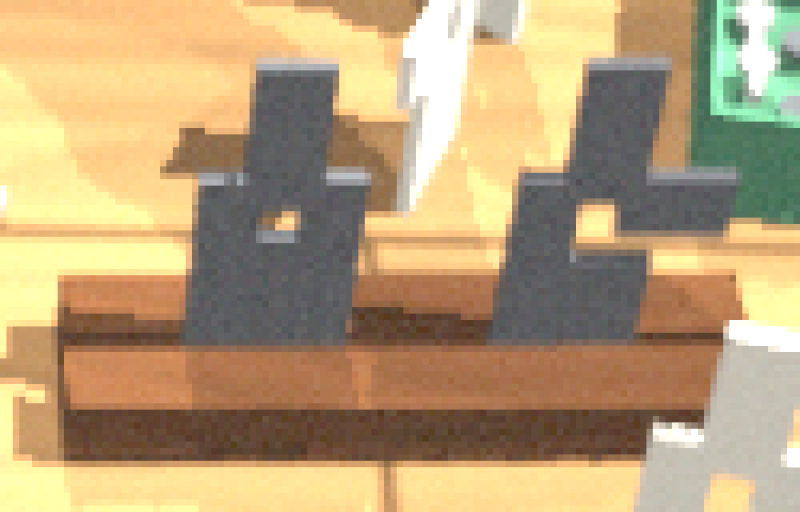

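View pics/post.png

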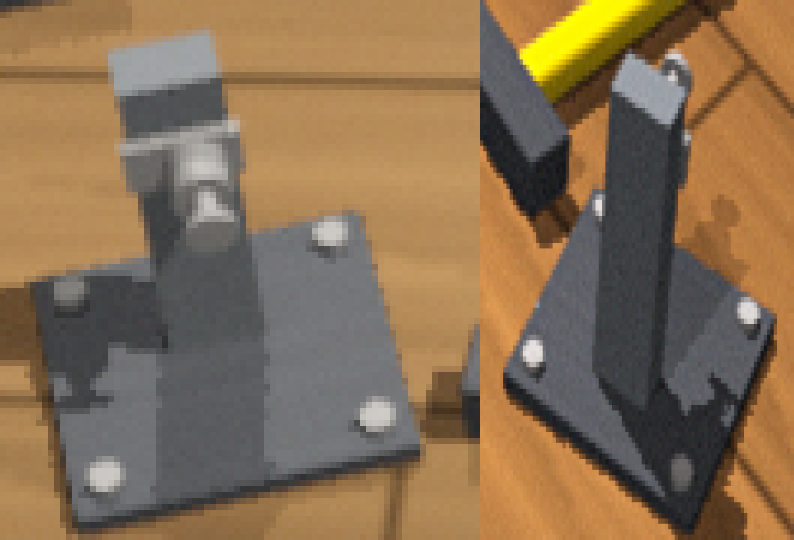

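The strap at the image right, (425,235), has the side-opening slot; the jaw points to image right, which is about world +y. The left one at (373,235) has the closed square hole, so it is the blank. The pin head's front face is at about (200,258) in the scene image.

```bash
cat > h.py <<'E'
import numpy as np
from scipy.optimize import least_squares
from scipy.spatial.transform import Rotation as R
from workcell import optics,telemetry
def cam(n,obs=None):
    p=optics.camera_params(n)
    if 'view' in p: return p['K'],np.array(p['view'])
    T=np.eye(4);q=obs['tcp_rot'];T[:3,:3]=R.from_quat([q[1],q[2],q[3],q[0]]).as_matrix();T[:3,3]=obs['eef_pos']
    return p['K'],np.linalg.inv(T@p['mount'])
def proj(c,P):
    K,V=c;P=np.atleast_2d(P);q=P@V[:3,:3].T+V[:3,3];q=q*[1,-1,-1];u=q@K.T;return u[:,:2]/u[:,2:]
def ray(c,uv):
    K,V=c;d=np.linalg.inv(K)@[uv[0],uv[1],1]*[1,-1,-1];return -V[:3,:3].T@V[:3,3],V[:3,:3].T@d
def onplane(c,uv,n,d):
    o,r=ray(c,uv);return o+r*(d-n@o)/(n@r)
def place(L,x,y,yaw,z=0):
    c,s=np.cos(yaw),np.sin(yaw);L=np.atleast_2d(L);return np.c_[x+c*L[:,0]-s*L[:,1],y+s*L[:,0]+c*L[:,1],L[:,2]+z]
def fit(c,L,uv,x0,z=0):
    r=least_squares(lambda p:(proj(c,place(L,p[0],p[1],p[2],z))-uv).ravel(),x0,x_scale=[10,10,.1]);return r.x,r.fun.reshape(-1,2)
E
python3 - <<'E'
from h import *
np.set_printoptions(precision=2,suppress=True)
c=cam('scene');s=cam('side')
k=lambda a:np.array(a)/6+[165,220]
p,e=fit(c,[(-75,-70,12),(-75,70,12),(55,70,12)],k([(35,283),(360,213),(420,447)]),[700,-200,0]);print('post',p,'\n',e)
n=np.array([np.cos(p[2]),np.sin(p[2]),0]);d=n@[p[0],p[1],0]+27
P=onplane(c,k((210,230)),n,d);print('head front',P,'local y',(P-[p[0],p[1],0])@[-n[1],n[0],0])
print('side chk',proj(s,P), 'col top',proj(s,place([(-42,-20,170),(-18,-20,170),(-18,20,170)],*p)),(proj(c,place([(-42,-20,170),(-42,20,170),(-18,20,170)],*p))-[165,220])*6)
k=lambda a:np.array(a)/6.4+[330,200]
ps,e=fit(c,[(0,-15,178),(0,15,178),(0,-32,118),(0,50,118),(3,-7.5,73),(3,24,73)],k([(587,63),(670,63),(520,175),(738,175),(573,262),(645,255)]),[650,100,0],10);print('strap',ps,'\n',e)
pb,e=fit(c,[(0,-15,178),(0,15,178),(0,-32,118),(0,32,118)],k([(257,65),(338,65),(200,177),(370,177)]),[650,0,0],10);print('blank',pb,'\n',e)
for uv,z in [((398,229),0),((403,212),0),((403,150),178),((400,178),178),((430,300),0),((305,281),22),((265,285),36),((392,150),110),((112,295),0)]: print(uv,onplane(c,uv,np.array([0,0,1.]),z))
E
```

```text
post [ 610.65 -234.03    0.31] 
 [[-0.64 -0.3 ]
 [ 0.22 -0.17]
 [ 0.41  0.38]]
head front [ 635.15 -221.95  137.95] local y 4.142969752836186
side chk [[415.63 244.57]] col top [[412.57 256.66]
 [417.99 249.83]
 [400.33 242.47]] [[107.95  56.45]
 [211.64  35.8 ]
 [221.87  80.07]]
strap [512.97 300.13   0.05] 
 [[ 0.04 -0.05]
 [-0.09 -0.21]
 [-0.11  0.09]
 [-0.12 -0.33]
 [-0.63 -0.22]
 [ 0.93  0.71]]
blank [518.1  179.96   0.03] 
 [[ 0.01 -0.03]
 [ 0.24 -0.03]
 [-0.18  0.04]
 [-0.08  0.02]]
(398, 229) [401.25 259.54   0.  ]
(403, 212) [336.93 277.97   0.  ]
(403, 150) [286.92 260.66 178.  ]
(400, 178) [394.63 244.76 178.  ]
(430, 300) [633.77 319.73   0.  ]
(305, 281) [602.26  16.06  22.  ]
(265, 285) [628.3  -79.13  36.  ]
(392, 150) [205.97 244.85 110.  ]
(112, 295) [ 642.85 -452.94    0.  ]
```

```bash
python3 -m creep '[{"travel":[0,0,-50],"twist":[0,0,0],"grip":1},{"travel":[-20,-10,-90],"twist":[0,0,8],"grip":1},{"travel":[-380,-168,-90],"twist":[0,0,67.5],"grip":1},{"travel":[-380,-168,-90],"twist":[0,0,67.5],"grip":1},{"travel":[-380,-168,-90],"twist":[0,0,67.5],"grip":1},{"travel":[-380,-168,-90],"twist":[0,0,67.5],"grip":1},{"travel":[-380,-168,-90],"twist":[0,0,67.5],"grip":1},{"travel":[-380,-168,-90],"twist":[0,0,67.5],"grip":1},{"travel":[-380,-168,-90],"twist":[0,0,67.5],"grip":1},{"travel":[-380,-168,-90],"twist":[0,0,67.5],"grip":1},{"travel":[-380,-168,-90],"twist":[0,0,67.5],"grip":1},{"travel":[-380,-168,-90],"twist":[0,0,67.5],"grip":1}]'
python3 -m creep '[{"travel":[0,0,0],"twist":[0,0,0],"grip":1},{"travel":[0,0,0],"twist":[0,0,0],"grip":1},{"travel":[0,0,0],"twist":[0,0,0],"grip":1}]'
python3 - <<'E'
from h import *
import cv2
o=telemetry.get_obs();np.save('o1',o,allow_pickle=True)
cv2.imwrite('pics/w1.png',optics.get_image('wrist'));c=cam('wrist',o)
print(R.from_quat(np.roll(o['tcp_rot'],-1)).as_matrix().round(3))
print(proj(c,place([(0,-15,178),(0,15,178),(0,-32,118),(0,50,118)],513,300.1,.05,10)).round(0))
E
```

```text
time: 1.3
eef_pos: [513.1, 299.6, 320.7]
tcp_rot: [-0.0, 0.692, 0.722, -0.001]
force: [0.2, 0.5, -0.1]
opening: 85.7
finger_force: 0.0
time: 1.6
eef_pos: [511.9, 301.8, 321.3]
tcp_rot: [-0.0, 0.69, 0.724, 0.0]
force: [0.1, 0.0, -0.9]
opening: 85.4
finger_force: 0.0
[[-0.048  0.999 -0.   ]
 [ 0.999  0.048  0.   ]
 [ 0.    -0.    -1.   ]]
[[316. 247.]
 [316. 208.]
 [316. 244.]
 [316. 152.]]
```

View pics/w1.png

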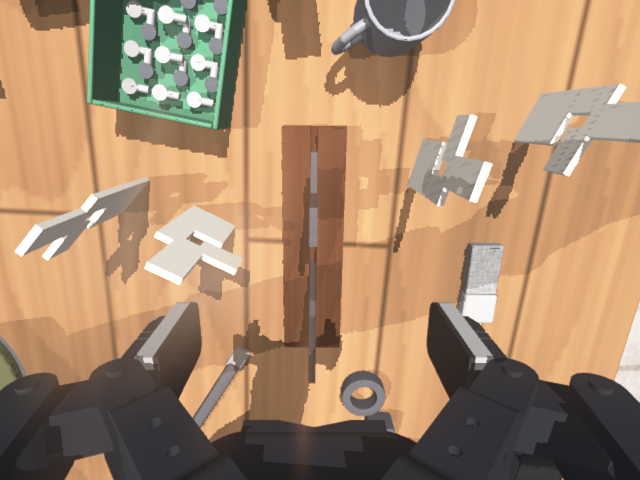

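The strap's edge is at column 314, centred between the fingers and parallel to them. Descending to grip.

```bash
python3 -m creep '[{"travel":[-1,1,40],"twist":[0,0,0],"grip":1},{"travel":[-1,1,80],"twist":[0,0,0],"grip":0.5},{"travel":[-1,1,120],"twist":[0,0,0],"grip":0.2},{"travel":[-1,1,145],"twist":[0,0,0],"grip":0},{"travel":[-1,1,164],"twist":[0,0,0],"grip":0},{"travel":[-1,1,164],"twist":[0,0,0],"grip":-0.3},{"travel":[-1,1,164],"twist":[0,0,0],"grip":-0.6},{"travel":[-1,1,164],"twist":[0,0,0],"grip":-0.8},{"travel":[-1,1,164],"twist":[0,0,0],"grip":-1},{"travel":[-1,1,164],"twist":[0,0,0],"grip":-1},{"travel":[-1,1,164],"twist":[0,0,0],"grip":-1},{"travel":[-1,1,164],"twist":[0,0,0],"grip":-1}]' 60
python3 -m creep '[{"travel":[0,0,0],"twist":[0,0,0],"grip":-1},{"travel":[0,0,0],"twist":[0,0,0],"grip":-1},{"travel":[0,0,0],"twist":[0,0,0],"grip":-1},{"travel":[0,0,0],"twist":[0,0,0],"grip":-1}]' 60
```

```text
time: 2.85
eef_pos: [513.6, 300.2, 158.8]
tcp_rot: [-0.0, 0.691, 0.723, 0.001]
force: [-2.4, 0.1, 5.4]
opening: 5.4
finger_force: 59.8
time: 3.25
eef_pos: [513.6, 300.2, 158.9]
tcp_rot: [-0.0, 0.691, 0.723, 0.001]
force: [-3.8, -0.4, 5.2]
opening: 4.8
finger_force: 59.8
```

```bash
python3 -m creep '[{"travel":[0,0,-8],"twist":[0,0,0],"grip":-1},{"travel":[0,0,-20],"twist":[0,0,0],"grip":-1},{"travel":[0,0,-40],"twist":[0,0,0],"grip":-1},{"travel":[0,0,-70],"twist":[0,0,0],"grip":-1},{"travel":[0,0,-105],"twist":[0,0,0],"grip":-1},{"travel":[0,0,-140],"twist":[0,0,0],"grip":-1},{"travel":[0,0,-175],"twist":[0,0,0],"grip":-1},{"travel":[0,0,-205],"twist":[0,0,0],"grip":-1},{"travel":[0,0,-215],"twist":[0,0,0],"grip":-1},{"travel":[0,0,-215],"twist":[0,0,0],"grip":-1}]' 60
python3 -m creep '[{"travel":[-20,4,0],"twist":[0,0,0],"grip":-1},{"travel":[-60,10,0],"twist":[0,0,-1],"grip":-1},{"travel":[-105,18,0],"twist":[0,0,-2],"grip":-1},{"travel":[-150,26,0],"twist":[0,0,-4],"grip":-1},{"travel":[-195,34,0],"twist":[0,0,-5],"grip":-1},{"travel":[-240,42,0],"twist":[0,0,-6],"grip":-1},{"travel":[-285,50,0],"twist":[0,0,-7],"grip":-1},{"travel":[-330,58,0],"twist":[0,0,-8],"grip":-1},{"travel":[-375,66,0],"twist":[0,0,-9],"grip":-1},{"travel":[-420,73,0],"twist":[0,0,-10],"grip":-1},{"travel":[-465,81,0],"twist":[0,0,-12],"grip":-1},{"travel":[-505,88,0],"twist":[0,0,-13],"grip":-1}]' 60
python3 - <<'E'
from h import *
o=telemetry.get_obs();print(R.from_quat(np.roll(o['tcp_rot'],-1)).as_matrix().round(4))
E
```

```text
time: 4.25
eef_pos: [514.3, 299.7, 373.9]
tcp_rot: [0.0, 0.691, 0.723, 0.002]
force: [-0.6, -0.1, -4.2]
opening: 4.9
finger_force: 58.7
time: 5.45
eef_pos: [624.3, -203.2, 369.8]
tcp_rot: [-0.002, 0.604, 0.797, -0.001]
force: [0.8, -0.6, -3.1]
opening: 5.1
finger_force: 58.7
[[-2.695e-01  9.630e-01 -3.600e-03]
 [ 9.630e-01  2.695e-01  4.000e-04]
 [ 1.300e-03 -3.300e-03 -1.000e+00]]
```

```bash
python3 -m creep '[{"travel":[-40,-2,0],"twist":[0,0,-1],"grip":-1},{"travel":[-75,-5,0],"twist":[0,0,-2],"grip":-1},{"travel":[-99,-6,20],"twist":[0,0,-2],"grip":-1},{"travel":[-99,-6,50],"twist":[0,0,-2],"grip":-1},{"travel":[-99,-6,80],"twist":[0,0,-2],"grip":-1},{"travel":[-99,-6,110],"twist":[0,0,-2],"grip":-1},{"travel":[-99,-6,135],"twist":[0,0,-2],"grip":-1},{"travel":[-99,-6,144],"twist":[0,0,-2],"grip":-1},{"travel":[-99,-6,144],"twist":[0,0,-2],"grip":-1},{"travel":[-99,-6,144],"twist":[0,0,-2],"grip":-1},{"travel":[-99,-6,144],"twist":[0,0,-2],"grip":-1}]' 60
python3 - <<'E'
from h import *
import cv2
o=telemetry.get_obs();np.save('o2',o,allow_pickle=True)
w=optics.get_image('wrist');s=optics.get_image('scene');cv2.imwrite('pics/w2.png',w);cv2.imwrite('pics/s2.png',s)
print(R.from_quat(np.roll(o['tcp_rot'],-1)).as_matrix().round(4),o['time'])
c=cam('wrist',o)
pts=[(623.7,-225.6,138),(635.2,-222,138)]
print(proj(c,pts),proj(cam('scene'),pts))
b=s[170:320,130:260];b=cv2.resize(b,None,fx=3.7,fy=3.7,interpolation=3)
cv2.imwrite('pics/s2c.png',cv2.convertScaleAbs(b,alpha=1.3,beta=20))
E
```

```text
time: 6.55
eef_pos: [646.4, -298.1, 229.8]
tcp_rot: [0.001, 0.59, 0.807, 0.0]
force: [0.6, 0.0, -2.3]
opening: 4.9
finger_force: 58.6
[[-0.3028  0.953   0.0022]
 [ 0.953   0.3028 -0.0012]
 [-0.0018  0.0018 -1.    ]] 6.55
[[314.89640928 116.96341517]
 [335.75682138 117.06049363]] [[199.12931429 254.44573716]
 [199.97156085 258.33681239]]
```

View pics/w2.png

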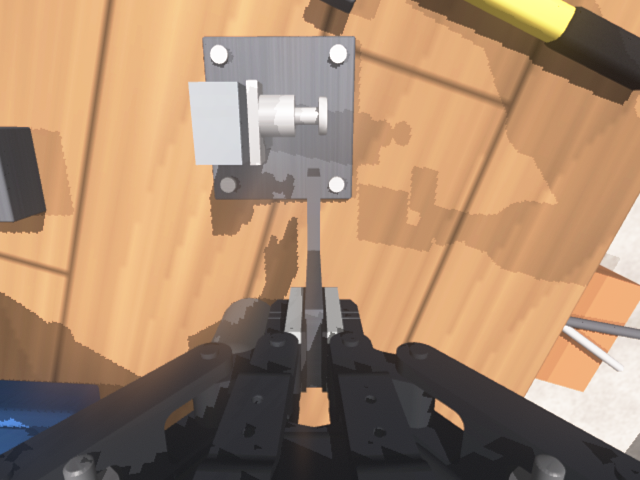

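View pics/s2c.png

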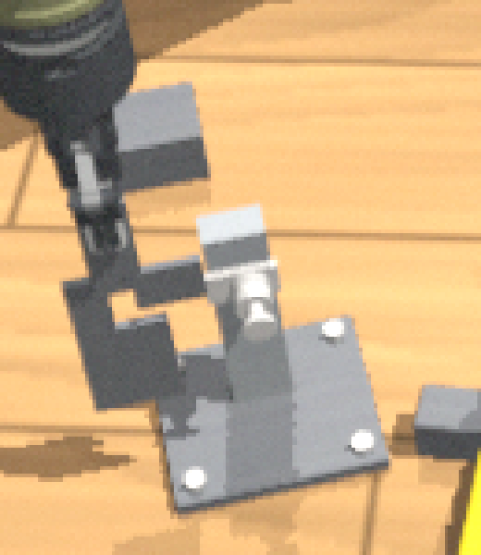

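The wrist view shows the neck at columns 295–319 and row 116, and the strap plane at column 313.5. So I shift by about −3.8 mm in tool y; the pin is about 75 mm ahead in tool x. Yaw agrees. Next: check the numbers, then move the jaw over the pin.

```bash
python3 - <<'E'
from h import *
o=np.load('o2.npy',allow_pickle=True).item();c=cam('wrist',o);s=cam('scene')
M=R.from_quat(np.roll(o['tcp_rot'],-1)).as_matrix();t=o['eef_pos']
# strap->tool: strap y = tool x, strap x = tool y, strap z up from TCP 148.9
T=lambda L:np.array([t+M@[y,x,148.9-z] for x,y,z in L])
L=[(0,50,118),(0,50,86),(0,-32,118),(0,24,73),(0,-32,0)]
print('strap wrist',proj(c,T(L)).round(1)[:2],'\nscene crop',((proj(s,T(L))-[130,170])*3.7).round(0))
for z in(132,138):
  P=onplane(c,(307,116),np.array([0,0,1.]),z);print(z,P.round(1),'tool',(M.T@(P-t)).round(1))
  P=onplane(c,(326.5,116),np.array([0,0,1.]),z);print('  head tool',(M.T@(P-t)).round(1),'scene px',proj(s,P).round(1),'meas (200,258.3)')
E
python3 -m creep '[{"travel":[0,-2,0],"twist":[0,0,0],"grip":-1},{"travel":[10,-4,0],"twist":[0,0,0],"grip":-1},{"travel":[22,-4,0],"twist":[0,0,0],"grip":-1},{"travel":[32,-4,0],"twist":[0,0,0],"grip":-1},{"travel":[38,-4,0],"twist":[0,0,0],"grip":-1},{"travel":[38,-4,4],"twist":[0,0,0],"grip":-1},{"travel":[38,-4,8],"twist":[0,0,0],"grip":-1},{"travel":[38,-4,12],"twist":[0,0,0],"grip":-1},{"travel":[38,-4,12],"twist":[0,0,0],"grip":-1},{"travel":[38,-4,12],"twist":[0,0,0],"grip":-1},{"travel":[38,-4,12],"twist":[0,0,0],"grip":-1}]' 100
python3 - <<'E'
from h import *
import cv2
o=telemetry.get_obs();np.save('o3',o,allow_pickle=True)
w=optics.get_image('wrist');cv2.imwrite('pics/w3.png',w)
cv2.imwrite('pics/w3c.png',cv2.resize(w[120:300,180:400],None,fx=3.3,fy=3.3,interpolation=3))
E
```

```text
strap wrist [[314.7 177.1]
 [314.6 168.6]] 
scene crop [[200. 255.]
 [207. 290.]
 [ 61. 283.]
 [167. 313.]
 [ 95. 407.]]
132 [ 619.1 -226.5  132. ] tool [76.8 -4.4 97.7]
  head tool [76.8  7.1 97.7] scene px [[200.2 258.3]] meas (200,258.3)
138 [ 619.2 -226.5  138. ] tool [76.7 -4.3 91.7]
  head tool [76.7  6.9 91.7] scene px [[199.8 256.6]] meas (200,258.3)
time: 7.75
eef_pos: [630.4, -263.1, 216.3]
tcp_rot: [0.0, 0.591, 0.807, -0.0]
force: [-0.3, 0.5, -3.3]
opening: 4.5
finger_force: 99.4
```

View pics/w3c.png

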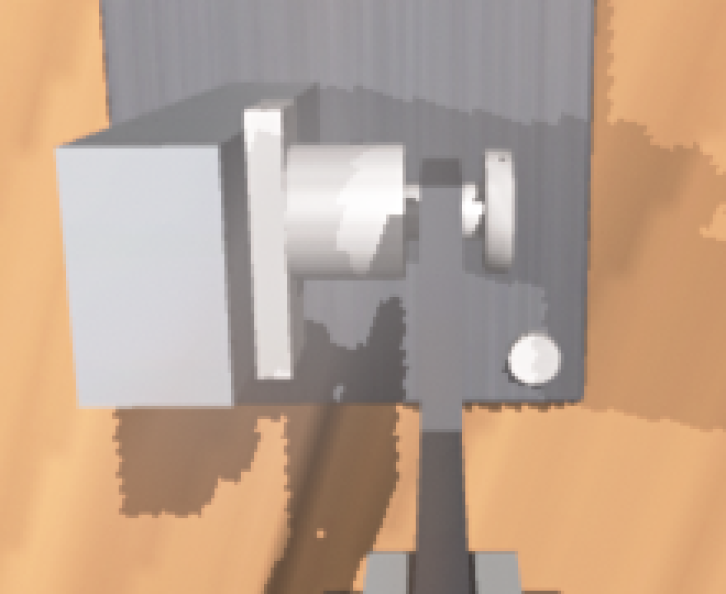

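The strap plane (crop columns 418–462) sits between the boss face at 404 and the head at 485, near the middle of the neck, with the jaw above the pin. Now lowering to feel the pin.

```bash
python3 -m creep '[{"travel":[0,0.5,3],"twist":[0,0,0],"grip":-1},{"travel":[0,0.5,5],"twist":[0,0,0],"grip":-1},{"travel":[0,0.5,7],"twist":[0,0,0],"grip":-1},{"travel":[0,0.5,8],"twist":[0,0,0],"grip":-1},{"travel":[0,0.5,9],"twist":[0,0,0],"grip":-1},{"travel":[0,0.5,10],"twist":[0,0,0],"grip":-1},{"travel":[0,0.5,10],"twist":[0,0,0],"grip":-1}]'
python3 -m creep '[{"travel":[0,0,0.5],"twist":[0,0,0],"grip":-1},{"travel":[0,0,1],"twist":[0,0,0],"grip":-1},{"travel":[0,0,1.5],"twist":[0,0,0],"grip":-1},{"travel":[0,0,2],"twist":[0,0,0],"grip":-1},{"travel":[0,0,2],"twist":[0,0,0],"grip":-1}]'
```

```text
time: 8.5
eef_pos: [630.8, -262.6, 206.1]
tcp_rot: [-0.0, 0.59, 0.807, -0.0]
force: [-1.1, 0.5, -2.9]
opening: 4.1
finger_force: 99.4
time: 9.0
eef_pos: [630.8, -262.5, 204.2]
tcp_rot: [-0.0, 0.59, 0.807, -0.0]
force: [1.6, 0.1, -3.4]
opening: 3.9
finger_force: 99.4
```

```bash
python3 -m creep '[{"travel":[0,0,0.5],"twist":[0,0,0],"grip":-1},{"travel":[0,0,1],"twist":[0,0,0],"grip":-1},{"travel":[0,0,1.5],"twist":[0,0,0],"grip":-1},{"travel":[0,0,1.5],"twist":[0,0,0],"grip":-1}]'
```

```text
time: 9.4
eef_pos: [630.9, -262.5, 202.7]
tcp_rot: [-0.0, 0.59, 0.807, -0.0]
force: [0.3, -0.6, -2.7]
opening: 4.1
finger_force: 99.4
```

```bash
python3 -m creep '[{"travel":[0,0,0.5],"twist":[0,0,0],"grip":-1},{"travel":[0,0,1],"twist":[0,0,0],"grip":-1},{"travel":[0,0,1.5],"twist":[0,0,0],"grip":-1},{"travel":[0,0,1.5],"twist":[0,0,0],"grip":-1}]'
```

```text
time: 9.8
eef_pos: [630.8, -262.6, 201.1]
tcp_rot: [-0.0, 0.59, 0.807, -0.0]
force: [0.1, -0.3, -3.8]
opening: 4.3
finger_force: 99.4
```

```bash
python3 -m creep '[{"travel":[0,0,0.5],"twist":[0,0,0],"grip":-1},{"travel":[0,0,1],"twist":[0,0,0],"grip":-1},{"travel":[0,0,1],"twist":[0,0,0],"grip":-1}]'
```

```text
time: 10.1
eef_pos: [630.8, -262.5, 200.2]
tcp_rot: [-0.0, 0.59, 0.807, -0.0]
force: [0.1, -0.0, -4.3]
opening: 4.3
finger_force: 99.4
```

```bash
python3 -m creep '[{"travel":[0,0,0.5],"twist":[0,0,0],"grip":-1},{"travel":[0,0,1],"twist":[0,0,0],"grip":-1},{"travel":[0,0,1],"twist":[0,0,0],"grip":-1}]'
```

```text
time: 10.4
eef_pos: [631.0, -262.7, 199.6]
tcp_rot: [0.0, 0.59, 0.807, 0.0]
force: [-1.0, 0.3, -1.1]
opening: 4.5
finger_force: 99.9
```

```bash
python3 -m creep '[{"travel":[0,0,0.5],"twist":[0,0,0],"grip":-1},{"travel":[0,0,1],"twist":[0,0,0],"grip":-1},{"travel":[0,0,1],"twist":[0,0,0],"grip":-1}]'
```

```text
time: 10.7
eef_pos: [631.1, -262.9, 199.2]
tcp_rot: [0.001, 0.59, 0.807, 0.0]
force: [-1.2, 0.5, 5.1]
opening: 4.2
finger_force: 100.8
```

```bash
python3 -m creep '[{"travel":[0,0,0.5],"twist":[0,0,0],"grip":-1},{"travel":[0,0,1],"twist":[0,0,0],"grip":-1},{"travel":[0,0,1],"twist":[0,0,0],"grip":-1}]'
```

```text
time: 11.0
eef_pos: [631.3, -263.0, 199.0]
tcp_rot: [0.001, 0.59, 0.807, 0.0]
force: [-1.5, 0.3, 8.4]
opening: 4.5
finger_force: 101.5
```

Contact at TCP z ≈ 199.7, so the pin axis is at about 132. Raising to centre the slot on the pin, then sliding in.

```bash
python3 -m creep '[{"travel":[0,0,-2],"twist":[0,0,0],"grip":-1},{"travel":[0,0,-4.2],"twist":[0,0,0],"grip":-1},{"travel":[0,0,-4.2],"twist":[0,0,0],"grip":-1},{"travel":[0,0,-4.2],"twist":[0,0,0],"grip":-1}]'
```

```text
time: 11.4
eef_pos: [630.8, -262.4, 200.9]
tcp_rot: [-0.0, 0.59, 0.807, -0.0]
force: [0.1, 1.0, -3.9]
opening: 4.0
finger_force: 99.5
```

```bash
python3 -m creep '[{"travel":[2,0,-0.4],"twist":[0,0,0],"grip":-1},{"travel":[4,0,-0.4],"twist":[0,0,0],"grip":-1},{"travel":[7,0,-0.4],"twist":[0,0,0],"grip":-1},{"travel":[10,0,-0.4],"twist":[0,0,0],"grip":-1},{"travel":[13,0,-0.4],"twist":[0,0,0],"grip":-1},{"travel":[16,0,-0.4],"twist":[0,0,0],"grip":-1},{"travel":[18,0,-0.4],"twist":[0,0,0],"grip":-1},{"travel":[20,0,-0.4],"twist":[0,0,0],"grip":-1},{"travel":[20,0,-0.4],"twist":[0,0,0],"grip":-1}]'
```

```text
time: 12.3
eef_pos: [624.8, -243.1, 201.9]
tcp_rot: [-0.0, 0.59, 0.807, 0.0]
force: [-0.0, 0.3, -2.3]
opening: 3.9
finger_force: 99.5
```

```bash
python3 -m creep '[{"travel":[2,0,0.2],"twist":[0,0,0],"grip":-1},{"travel":[4,0,0.2],"twist":[0,0,0],"grip":-1},{"travel":[7,0,0.2],"twist":[0,0,0],"grip":-1},{"travel":[10,0,0.2],"twist":[0,0,0],"grip":-1},{"travel":[13,0,0.2],"twist":[0,0,0],"grip":-1},{"travel":[15,0,0.2],"twist":[0,0,0],"grip":-1},{"travel":[17,0,0.2],"twist":[0,0,0],"grip":-1},{"travel":[18.3,0,0.2],"twist":[0,0,0],"grip":-1},{"travel":[18.3,0,0.2],"twist":[0,0,0],"grip":-1},{"travel":[18.3,0,0.2],"twist":[0,0,0],"grip":-1}]'
python3 - <<'E'
from h import *
import cv2
o=telemetry.get_obs();np.save('o4',o,allow_pickle=True)
w=optics.get_image('wrist');s=optics.get_image('scene');cv2.imwrite('pics/w4.png',w);cv2.imwrite('pics/s4.png',s)
a=cv2.resize(s[200:300,150:230],None,fx=5,fy=5,interpolation=3);b=cv2.resize(w[150:350,240:370],None,fx=2.5,fy=2.5)
cv2.imwrite('pics/v4.png',np.hstack([cv2.convertScaleAbs(a,alpha=1.3,beta=20),b]))
E
```

```text
time: 13.3
eef_pos: [619.3, -226.2, 201.7]
tcp_rot: [0.0, 0.59, 0.807, -0.0]
force: [0.6, 0.0, -3.4]
opening: 4.0
finger_force: 99.5
```

View pics/v4.png

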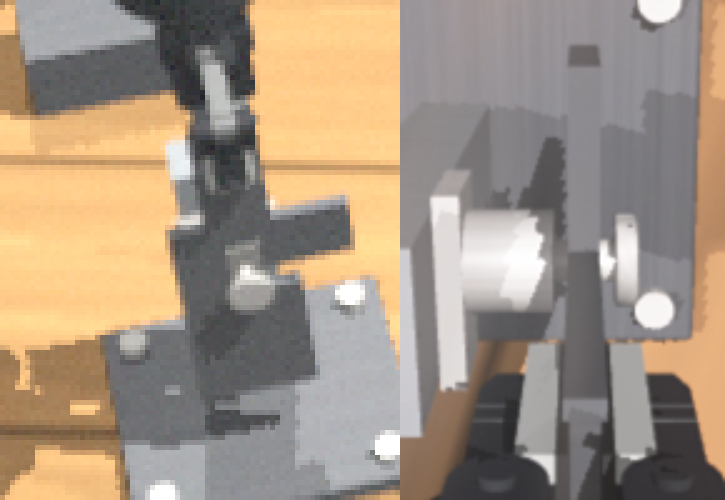

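The head and neck show in the slot under the notch, with the strap plane clear of both boss and head. Lowering.

```bash
python3 -m creep '[{"travel":[0,0,2],"twist":[0,0,0],"grip":-1},{"travel":[0,0,4],"twist":[0,0,0],"grip":-1},{"travel":[0,0,6],"twist":[0,0,0],"grip":-1},{"travel":[0,0,8],"twist":[0,0,0],"grip":-1},{"travel":[0,0,10],"twist":[0,0,0],"grip":-1},{"travel":[0,0,10],"twist":[0,0,0],"grip":-1}]'
```

```text
time: 14.0
eef_pos: [619.1, -226.0, 191.3]
tcp_rot: [-0.0, 0.59, 0.807, -0.0]
force: [0.2, 0.3, -3.0]
opening: 4.3
finger_force: 99.4
```

```bash
python3 -m creep '[{"travel":[0,0,1.5],"twist":[0,0,0],"grip":-1},{"travel":[0,0,3],"twist":[0,0,0],"grip":-1},{"travel":[0,0,4.5],"twist":[0,0,0],"grip":-1},{"travel":[0,0,6],"twist":[0,0,0],"grip":-1},{"travel":[0,0,7],"twist":[0,0,0],"grip":-1},{"travel":[0,0,8],"twist":[0,0,0],"grip":-1},{"travel":[0,0,8],"twist":[0,0,0],"grip":-1}]'
```

```text
time: 14.7
eef_pos: [619.2, -226.1, 183.5]
tcp_rot: [-0.0, 0.59, 0.807, -0.0]
force: [0.3, -0.9, -3.0]
opening: 4.0
finger_force: 99.4
```

```bash
python3 -m creep '[{"travel":[0,0,0.5],"twist":[0,0,0],"grip":-1},{"travel":[0,0,1],"twist":[0,0,0],"grip":-1},{"travel":[0,0,1.5],"twist":[0,0,0],"grip":-1},{"travel":[0,0,2],"twist":[0,0,0],"grip":-1},{"travel":[0,0,2],"twist":[0,0,0],"grip":-1}]'
```

```text
time: 15.2
eef_pos: [619.3, -226.1, 181.7]
tcp_rot: [0.0, 0.59, 0.807, -0.0]
force: [0.6, -0.8, -3.6]
opening: 4.3
finger_force: 99.5
```

```bash
python3 -m creep '[{"travel":[0,0,0.5],"twist":[0,0,0],"grip":-1},{"travel":[0,0,0.8],"twist":[0,0,0],"grip":-1},{"travel":[0,0,0.8],"twist":[0,0,0],"grip":-1}]'
```

```text
time: 15.5
eef_pos: [619.4, -226.2, 181.4]
tcp_rot: [0.0, 0.59, 0.807, 0.0]
force: [-0.3, 0.9, 2.5]
opening: 4.3
finger_force: 100.3
```

The pin is at the top of the notch with light contact. Before releasing I'll lift a little and centre by gently feeling the notch sides.

```bash
python3 -m creep '[{"travel":[0,0,-1],"twist":[0,0,0],"grip":-1},{"travel":[0,0,-2],"twist":[0,0,0],"grip":-1},{"travel":[0.7,0,-2],"twist":[0,0,0],"grip":-1},{"travel":[1.2,0,-2],"twist":[0,0,0],"grip":-1},{"travel":[1.5,0,-2],"twist":[0,0,0],"grip":-1},{"travel":[1.5,0,-2],"twist":[0,0,0],"grip":-1}]'
```

```text
time: 16.1
eef_pos: [618.8, -224.5, 182.7]
tcp_rot: [-0.0, 0.59, 0.807, -0.0]
force: [0.3, 0.5, -3.3]
opening: 4.3
finger_force: 99.6
```

```bash
python3 -m creep '[{"travel":[0.5,0,0],"twist":[0,0,0],"grip":-1},{"travel":[0.5,0,0],"twist":[0,0,0],"grip":-1}]'
```

```text
time: 16.3
eef_pos: [618.7, -224.2, 182.8]
tcp_rot: [-0.0, 0.59, 0.807, -0.0]
force: [-0.1, 0.5, -3.2]
opening: 4.1
finger_force: 99.6
```

```bash
python3 -m creep '[{"travel":[0.5,0,0],"twist":[0,0,0],"grip":-1},{"travel":[0.5,0,0],"twist":[0,0,0],"grip":-1}]'
```

```text
time: 16.5
eef_pos: [618.6, -224.0, 182.9]
tcp_rot: [0.0, 0.59, 0.807, -0.0]
force: [0.8, -0.4, -2.4]
opening: 3.9
finger_force: 99.5
```

```bash
python3 -m creep '[{"travel":[0.5,0,0],"twist":[0,0,0],"grip":-1},{"travel":[0.5,0,0],"twist":[0,0,0],"grip":-1}]'
```

```text
time: 16.7
eef_pos: [618.5, -223.8, 183.0]
tcp_rot: [0.0, 0.591, 0.807, -0.0]
force: [1.4, -2.3, -4.9]
opening: 4.2
finger_force: 99.2
```

```bash
python3 -m creep '[{"travel":[0.5,0,0],"twist":[0,0,0],"grip":-1},{"travel":[0.5,0,0],"twist":[0,0,0],"grip":-1}]'
```

```text
time: 16.9
eef_pos: [618.4, -223.5, 183.0]
tcp_rot: [0.001, 0.591, 0.807, -0.0]
force: [1.1, -3.8, -5.6]
opening: 4.0
finger_force: 99.1
```

```bash
python3 -m creep '[{"travel":[-1,0,0],"twist":[0,0,0],"grip":-1},{"travel":[-2.5,0,0],"twist":[0,0,0],"grip":-1},{"travel":[-4,0,0],"twist":[0,0,0],"grip":-1},{"travel":[-5,0,0],"twist":[0,0,0],"grip":-1},{"travel":[-5,0,0],"twist":[0,0,0],"grip":-1}]'
```

```text
time: 17.4
eef_pos: [619.7, -227.3, 182.8]
tcp_rot: [-0.0, 0.59, 0.807, 0.0]
force: [0.4, 0.1, -3.4]
opening: 4.2
finger_force: 99.3
```

```bash
python3 -m creep '[{"travel":[-0.5,0,0],"twist":[0,0,0],"grip":-1},{"travel":[-0.5,0,0],"twist":[0,0,0],"grip":-1}]'
```

```text
time: 17.6
eef_pos: [619.9, -227.9, 182.9]
tcp_rot: [-0.0, 0.59, 0.807, 0.0]
force: [0.6, -0.8, -2.5]
opening: 4.1
finger_force: 99.3
```

```bash
python3 -m creep '[{"travel":[-0.5,0,0],"twist":[0,0,0],"grip":-1},{"travel":[-0.5,0,0],"twist":[0,0,0],"grip":-1}]'
```

```text
time: 17.8
eef_pos: [620.0, -228.5, 182.9]
tcp_rot: [-0.0, 0.59, 0.807, -0.0]
force: [-1.2, -0.7, -3.8]
opening: 4.3
finger_force: 99.3
```

```bash
python3 -m creep '[{"travel":[-0.5,0,0],"twist":[0,0,0],"grip":-1},{"travel":[-0.5,0,0],"twist":[0,0,0],"grip":-1}]'
```

```text
time: 18.0
eef_pos: [620.2, -228.9, 182.9]
tcp_rot: [0.0, 0.59, 0.807, 0.0]
force: [-0.1, 0.2, -2.8]
opening: 4.4
finger_force: 99.3
```

```bash
python3 -m creep '[{"travel":[-0.5,0,0],"twist":[0,0,0],"grip":-1},{"travel":[-0.5,0,0],"twist":[0,0,0],"grip":-1}]'
```

```text
time: 18.2
eef_pos: [620.3, -229.2, 182.8]
tcp_rot: [-0.0, 0.59, 0.807, 0.0]
force: [-0.5, 2.0, -2.2]
opening: 4.4
finger_force: 99.3
```

```bash
python3 -m creep '[{"travel":[-0.5,0,0],"twist":[0,0,0],"grip":-1},{"travel":[-0.5,0,0],"twist":[0,0,0],"grip":-1}]'
```

```text
time: 18.4
eef_pos: [620.4, -229.3, 182.8]
tcp_rot: [-0.0, 0.59, 0.807, 0.0]
force: [-0.5, 2.8, -2.9]
opening: 4.6
finger_force: 99.4
```

```bash
python3 -m creep '[{"travel":[1.5,0,0],"twist":[0,0,0],"grip":-1},{"travel":[3,0,0],"twist":[0,0,0],"grip":-1},{"travel":[3.7,0,0],"twist":[0,0,0],"grip":-1},{"travel":[3.7,0,0.5],"twist":[0,0,0],"grip":-1},{"travel":[3.7,0,1],"twist":[0,0,0],"grip":-1},{"travel":[3.7,0,1.3],"twist":[0,0,0],"grip":-1},{"travel":[3.7,0,1.6],"twist":[0,0,0],"grip":-1},{"travel":[3.7,0,1.7],"twist":[0,0,0],"grip":-1},{"travel":[3.7,0,1.7],"twist":[0,0,0],"grip":-1},{"travel":[3.7,0,1.7],"twist":[0,0,0],"grip":-1}]'
```

```text
time: 19.4
eef_pos: [619.4, -226.5, 181.5]
tcp_rot: [0.0, 0.59, 0.807, 0.0]
force: [-1.1, -0.4, 2.6]
opening: 4.4
finger_force: 100.1
```

```bash
python3 -m creep '[{"travel":[0,0,0],"twist":[0,0,0],"grip":-1},{"travel":[0,0,0],"twist":[0,0,0],"grip":-1},{"travel":[0,0,0],"twist":[0,0,0],"grip":-1}]' 20
python3 -m creep '[{"travel":[0,0,0],"twist":[0,0,0],"grip":-0.88},{"travel":[0,0,0],"twist":[0,0,0],"grip":-0.82},{"travel":[0,0,0],"twist":[0,0,0],"grip":-0.76},{"travel":[0,0,0],"twist":[0,0,0],"grip":-0.7},{"travel":[0,0,0],"twist":[0,0,0],"grip":-0.6},{"travel":[0,0,0],"twist":[0,0,0],"grip":-0.5},{"travel":[0,0,0],"twist":[0,0,0],"grip":-0.5},{"travel":[0,0,0],"twist":[0,0,0],"grip":-0.5},{"travel":[0,0,0],"twist":[0,0,0],"grip":-0.5}]' 20
python3 - <<'E'
from h import *
import cv2
o=telemetry.get_obs();np.save('o5',o,allow_pickle=True)
w=optics.get_image('wrist');s=optics.get_image('scene');cv2.imwrite('pics/w5.png',w);cv2.imwrite('pics/s5.png',s)
a=cv2.resize(s[200:300,150:230],None,fx=5,fy=5,interpolation=3);b=cv2.resize(w[150:400,235:395],None,fx=2.4,fy=2)
cv2.imwrite('pics/v5.png',np.hstack([cv2.convertScaleAbs(a,alpha=1.3,beta=20),b]))
E
```

```text
time: 19.7
eef_pos: [619.5, -226.5, 181.4]
tcp_rot: [0.0, 0.59, 0.807, -0.0]
force: [-0.7, 0.5, 2.9]
opening: 4.1
finger_force: 100.3
time: 20.6
eef_pos: [619.4, -226.4, 181.2]
tcp_rot: [0.0, 0.59, 0.807, -0.0]
force: [-0.6, 0.6, -0.4]
opening: 21.6
finger_force: 0.0
```

View pics/v5.png

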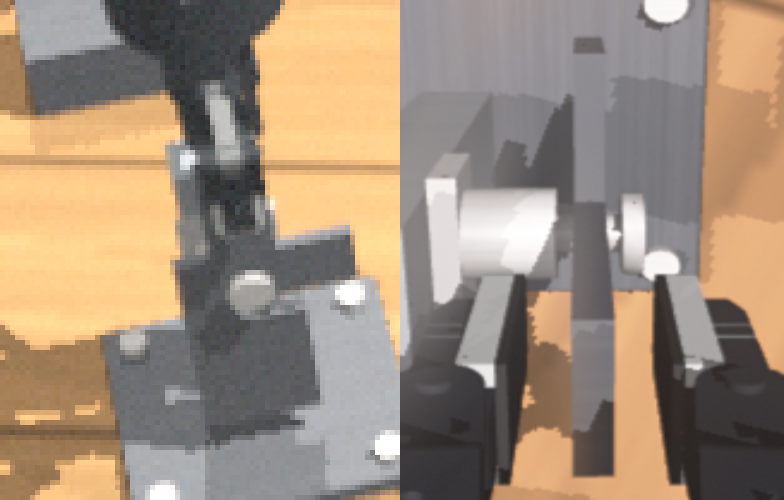

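The strap hangs free and straight on the pin, with clear gaps to both fingers. Withdrawing straight up, then a numeric stillness check.

```bash
python3 -m creep '[{"travel":[0,0,-5],"twist":[0,0,0],"grip":-0.4},{"travel":[0,0,-15],"twist":[0,0,0],"grip":-0.4},{"travel":[0,0,-30],"twist":[0,0,0],"grip":-0.4},{"travel":[0,0,-50],"twist":[0,0,0],"grip":-0.4},{"travel":[0,0,-75],"twist":[0,0,0],"grip":-0.4},{"travel":[0,0,-100],"twist":[0,0,0],"grip":-0.4},{"travel":[0,0,-120],"twist":[0,0,0],"grip":-0.4},{"travel":[0,0,-120],"twist":[0,0,0],"grip":-0.4},{"travel":[0,0,-120],"twist":[0,0,0],"grip":-0.4},{"travel":[0,0,-120],"twist":[0,0,0],"grip":-0.4},{"travel":[0,0,-120],"twist":[0,0,0],"grip":-0.4},{"travel":[0,0,-120],"twist":[0,0,0],"grip":-0.4}]'
python3 - <<'E'
from h import *
import cv2
a=cv2.imread('pics/s5.png');b=optics.get_image('scene')
for n in range(10): d=optics.get_image('scene')
cv2.imwrite('pics/s6.png',d)
f=lambda p,q,r:np.abs(p[r].astype(int)-q[r]).max(2)
print('strap before/after',(f(a,d,np.s_[252:290,183:225])>40).sum(),'still',(f(b,d,np.s_[230:300,175:230])>40).sum())
z=cv2.imread('pics/scene0.png');print('blank',(f(z,d,np.s_[205:275,335:395])>40).sum(),'hammer',(f(z,d,np.s_[300:390,235:270])>40).sum())
E
```

```text
time: 21.9
eef_pos: [619.1, -226.2, 300.4]
tcp_rot: [-0.001, 0.59, 0.807, -0.0]
force: [-0.4, 1.1, 0.8]
opening: 25.5
finger_force: 0.0
strap before/after 8 still 0
blank 39 hammer 0
```

```bash
python3 -c "
from workcell import env
print(env.sign_off())"
```

```text
the job is handed in; nothing more can be done
None
```

The slotted strap is hanging on the post's pin, fully home in the notch and still, with the gripper withdrawn clear and the job handed in at about 22 s. The image comparison showed no change around the hammer and 39 changed pixels around the blank, which I put down to the removed strap's shadow and did not check further.

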